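# Clamp the stopwatch with the outer ring, leave the lamp knob alone

## Robot

A 6-joint arm with a two-finger parallel gripper is mounted at the origin on the work surface. World frame = base frame: x ahead of the robot, y to its left, z up, the work surface at z = 0. Lengths are in m, angles in degrees, forces in N, time in s.
With the tool pointing down it reaches from about 0.4 to 0.825 m from the base axis. Payload 7 kg.
Tool frame: the origin (TCP) lies between the finger pads; the fingertips stand 19 mm ahead of it and the grasp point (between the pads) is the TCP; z points along the fingers, y is the line along which they close (so a half turn about z gives the same grasp; the last joint's range is limited). The gripper opens to 88 mm and grips with 3 to 60 N. Pads are 19 mm wide; open, the fingers measure 130 mm over their backs; the gripper's body (78 mm by 193 mm) begins 47 mm behind the grasp point.
Start: joints at [88.012, 20.546, 0.682, 0, -70.136, -16.507], TCP at [0.214, 0.64, 0.246] pointing down, gripper open.
Joint ranges: [-176.03, 176.03], [-82.01, 121.73], [-58.28, 71.71], [-173.87, 95.51], [-174.79, -0.11], [-173.66, 173.66]. Speed limits (degrees/s): [136.94, 136.94, 172.46, 180, 180, 180].

## Interface

Orientations are given as [roll, pitch, yaw] about the fixed x, y, z axes, in that order (R = Rz(yaw) Ry(pitch) Rx(roll)).
In Python, from plant import r gives the robot as it stands. The module is installed in compiled form; this text tells all that it offers.
- The arm moves only by the shell command python3 -m pendant 'ROWS' [OPENING] [FORCE]. ROWS is JSON, a list of rows, each a list of 6 numbers: the shift along the tool's x, y, z in mm, then the turn, a rotation vector about the tool's x, y, z in rad. In form: [[tx, ty, tz, wx, wy, wz], ...]. A call has 1 to 20 rows; each row is the pose to reach, as a shift and turn from the pose commanded when the call began, along the tool's axes at that moment; what a row does not reach only later rows make up. A row lasts 1/8 s, in which the tool goes at most 62.5 mm and 10.7 degrees, less where a joint would pass 70% of its speed; a pose out of reach is approached as far as the arm can. A call with a gripper value outside its range is refused whole. OPENING is the finger opening in mm, from 0 to 87.6, set as the call begins (- or left out, the last holds). The fingers move at their own pace and stop on an object; FORCE is the grip in N (left out, the last holds). Time passes only in rows, so rows that repeat a pose let the fingers close. It gives the time, the measured TCP pose, the force, the opening and the grip force at its end, in the units of the state.
- r.get_state(): the state, without advancing time (a new reading comes with each control period).
- r.capture(name): name is "scene" or "side" or "wrist"; returns the picture (400x640x3 uint8, red, green, blue); there is no depth.
- r.camera_params(name): a dict with "mtx" (3x3 intrinsics, pixels), "distortion" ([k1, k2, p1, p2, k3] as OpenCV has them; the pictures are not rectified), "rvec" (rotation vector, rad) and "tvec" (3), from world to camera coordinates, as OpenCV has them; the wrist camera has in their place "mount" (4x4, takes a point from camera to tool coordinates, whose origin is the TCP and whose axes are the flange's). Camera axes: x right, y down, z forward; pixel columns grow to the right and rows downward; lengths in m; the calibration is good to about 2 mm. A picture is of the moment at which its call begins: read the wrist's pose just before it. camera_params takes no time and is no camera call.
- r.close_job(): hands the job in; it is judged then, once.
The state is a dict: "time_s": time; "joints": joint angles; "qd": joint speeds; "joint_torque": joint torques, N m; "tcp_pos": TCP position; "eef_rot": TCP orientation; "contact_force": force on the tool from outside, world axes, zero at the start; "moment": the same for the moment, N m; "gripper_width": finger opening in m; "gripper_force": force on a finger pad.
Only numpy, scipy, OpenCV 4.12 (cv2) and the standard library are available. Lean on these libraries where they do the work, as an engineer would, in place of code of your own. Each camera call takes 0.05 s, during which the arm holds its last target. There are 200 camera calls.

## Task

Take the orange stopwatch off the bamboo turntable, lay it flat, face up, in the clamp between the green vee block and the rubber jaw and let go of it; then turn only the grey outer ring clockwise until the jaw holds the watch snugly against the vee with about 10 N (under 5 N it slips, over 15 N marks it, and it must never see 20 N), and let go of the ring. The red inner knob on the same axis is the chart lamp's dimmer: leave it exactly as it is set, and leave everything else on the table where it is.

Things in the scene. Friction and masses are not known exactly. Their poses are not given: they have to be found in the camera images.
- watch: orange disc-shaped stopwatch, 54 mm across, 20 mm thick, 60 g, lying face up (dark face with a pale display) on the turntable; smooth round edge, may be gripped across any diameter. Origin at its centre, half-way up; z up.
- turntable: round bamboo turntable, 280 mm across, top 24 mm above the table; it does not turn. Origin on the table under its centre. The watch lies at its own -x side, the pen holder at its +x side, the divider at its -y side, so fingers closing along the turntable's x axis have free room on both sides of the watch.
- ring: grey knurled outer ring of the clamp's double knob, 56 mm across, 16 mm high, axis vertical, from 42 to 58 mm above the table; the black neck below it (40 mm across) leaves room for fingertips down to the base plate (top at 20 mm). Origin on the axis at mid-height; +x points to its yellow mark. Clockwise from above closes the jaw, 18 mm per rad; it stays where it is left.
- inner: red inner knob (lamp dimmer), 28 mm across, standing from 58 to 80 mm above the table on the same axis as the ring, above it; it turns very easily. Not to be turned. Origin on the axis at its underside; its +x points along its white pointer line.
- inner_mark (a point): point on the white pointer line on top of the red inner knob, 12 mm from the axis, 80 mm above the table.
- jaw: moving jaw: black rubber pad 34 mm wide, 14 mm high, sprung (10 N per mm, 3.5 mm of give) on a steel slide. Origin in the middle of its pressing face, 30 mm above the table; its +y points square out of the face towards the vee (the direction in which it closes, away from the ring).
- vee_mid (a point): where the watch's centre comes to rest (lying on the base plate, 30 mm up) when the vee stands at the middle of its range. The vee, a green V-shaped block, very stiff, is set anywhere up to 5 mm either way along the clamp, which is not measured. Across the clamp (x) fingers have free room: vee and jaw reach 22 mm either side. At the start the gap is 8 to 20 mm longer than the watch.
- holder: aluminium base plate of the clamp, 110 x 290 x 20 mm, fixed. Origin on the table under its centre; +y runs from the double knob to the vee. Feel of the ring: turning freely takes 0.32 N m; once the jaw presses, 0.018 N m more per newton on the watch (0.50 N m at 10 N), 130 to 180 N per rad (feel it while creeping forward; at rest friction can mask it). 0.5 to 1.25 rad bring 10 N.
- pen_holder: white ceramic pen holder, 72 mm across and 90 mm high, with pens up to 140 mm, on the turntable; bystander. Origin at the centre of its foot.
- divider: steel chart divider, 125 mm long, lying flat, 9 mm high at the hinge, on the turntable; bystander. Origin in its middle, on its underside.
- mug: blue mug, 76 mm across, 90 mm high; bystander, origin at the centre of its foot.
- magnifier: round black stand magnifier, 60 mm across, 24 mm high; bystander, origin at the centre of its foot.
There are look-alikes about, which are no part of the job. Several things have the shape of the watch; the one meant has the colours described above.

How it is judged (in metres and radians):
On the way, in this order (a step that is already met when the one before it is completed fails the run):
1. the watch lies flat in the clamp between jaw and vee, let go, not yet clamped (angle between watch's own z axis and vertical below 0.12 rad and horizontal distance between watch and vee_mid below 0.024 m and height (world z) of watch below 0.034 m and contact force between the fingers and watch below 0.1 N and contact force between jaw and watch below 2 N), for 0.2 s.
2. the jaw is pressed on the watch with more than 5 N while the fingers are on the outer ring (contact force between the fingers and ring above 1 N and contact force between jaw and watch above 5 N), for 0.1 s.
At the end, for the whole second after the job is handed in: the watch lies flat (within 7 degrees), face up, held home in the vee by the jaw (centre within 4 mm of the clamp's middle line and 9 mm of vee_mid), at rest, the jaw pressing on it with 5 to 15 N, all let go; the red inner knob's pointer has moved less than 2 mm (about 10 degrees) (angle between watch's own z axis and vertical below 0.12 rad and x of watch in the frame of holder between -0.004 and 0.004 m and distance between watch and vee_mid below 0.009 m and contact force between jaw and watch between 5 and 15 N and linear speed of watch below 0.01 m/s and distance of inner_mark from where it was at the start of the episode below 0.002 m); the robot touches nothing.
It fails at once if the jaw presses on the watch with 20 N or more (contact force between jaw and watch above 20 N).
It fails at once if the red inner knob is turned (its pointer moves more than 2 mm, about 10 degrees) (distance of inner_mark from where it was at the start of the episode above 0.002 m).
It fails at once if another thing on the table is moved more than 20 mm (distance of any of pen_holder, divider, mug, magnifier from where it was at the start of the episode above 0.02 m).
It also fails if it takes over 69 s, if anything falls off the work surface, if the arm or the gripper's body presses on something with over 40 N, if the wrist force passes 120 N, or if a joint passes its speed limit or range.

## Working session

There is one attempt and no reset: what is moved stays moved. The work goes in short steps, Python scripts to look and compute and a shell command to move; the robot and the scene stay as the last step left them, time stands still between calls to the robot, and variables do not carry over. Pictures are saved under pics/ and viewed, at most 10 in all, crops included, and the job is handed in when it is done.

```bash
mkdir -p pics
cat > h.py <<'E'
from plant import r
import numpy as np, cv2
from scipy.spatial.transform import Rotation as R
def snap(n,f):
    s=r.get_state(); im=r.capture(n); cv2.imwrite('pics/'+f,im[:,:,::-1]); return s,im
def cam(n,s=None):
    p=r.camera_params(n); K=np.array(p['mtx'],float); d=np.array(p['distortion'],float)
    if 'mount' in p:
        s=s or r.get_state(); T=np.eye(4); T[:3,:3]=R.from_euler('xyz',s['eef_rot'],degrees=True).as_matrix(); T[:3,3]=s['tcp_pos']
        M=T@np.array(p['mount']); return K,d,M[:3,:3],M[:3,3]
    Rm=cv2.Rodrigues(np.array(p['rvec'],float))[0]; return K,d,Rm.T,-Rm.T@np.array(p['tvec'],float).ravel()
def pix2w(n,uv,z,s=None):
    K,d,Rm,c=cam(n,s); q=cv2.undistortPoints(np.array(uv,float).reshape(-1,1,2),K,d).reshape(-1,2)
    v=np.c_[q,np.ones(len(q))]@Rm.T; z=np.broadcast_to(z,len(q)); return c+v*((z-c[2])/v[:,2])[:,None]
def w2pix(n,P,s=None):
    K,d,Rm,c=cam(n,s); rv=cv2.Rodrigues(Rm.T)[0]; return cv2.projectPoints(np.array(P,float).reshape(-1,3),rv,-Rm.T@c,K,d)[0].reshape(-1,2)
E
python3 - <<'E'
from h import *
s,_=snap('scene','sc0.png'); snap('side','sd0.png'); snap('wrist','w0.png')
print(s)
for n in('scene','side','wrist'): print(n,cam(n)[3],cam(n)[2][:,2])
E
```

```text
{'time_s': 0.0, 'joints': array([ 8.80123378e+01,  2.05930712e+01,  6.36076658e-01, -1.98020201e-02,
       -7.01362280e+01, -1.65065749e+01]), 'qd': array([ 0.0403617 ,  0.1039469 , -0.03885698,  0.02926452, -0.0115398 ,
        0.06438536]), 'joint_torque': array([-9.36232118e-05, -5.82706690e+01,  2.93049252e+01,  6.99691057e+00,
        7.10588458e-03, -1.45639988e-04]), 'tcp_pos': array([0.21400014, 0.63971589, 0.24462269]), 'eef_rot': array([ 1.79905330e+02, -8.64140187e-03, -1.85009735e+01]), 'contact_force': array([-0.38440186,  0.0729839 , -0.52590628]), 'moment': array([-0.008897  ,  0.0114286 , -0.04415653]), 'gripper_force': 0.0, 'gripper_width': 0.08748508940993091}
scene [ 1.28542018 -0.73985951  0.8145667 ] [-0.60360282  0.54385944 -0.58299275]
side [0.20989726 0.61289381 0.90392761] [ 0.26732623 -0.59468029 -0.75821635]
wrist [0.28552939 0.61736358 0.38336423] [-0.26831532  0.08707687 -0.95938757]
```

View pics/sc0.png

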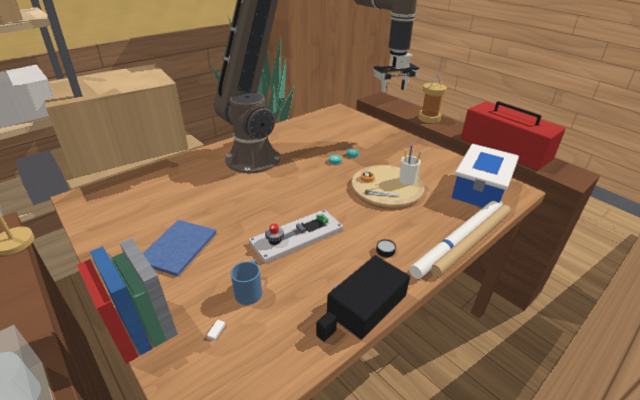

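View pics/w0.png

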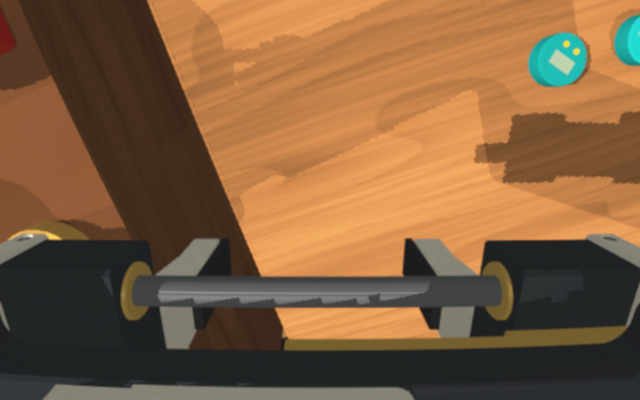

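The scene picture shows the watch at about (367,176) on the turntable (388,185), the double knob at (275,232) and the vee at (322,219). The wrist view shows only the teal look-alikes.

View pics/sd0.png

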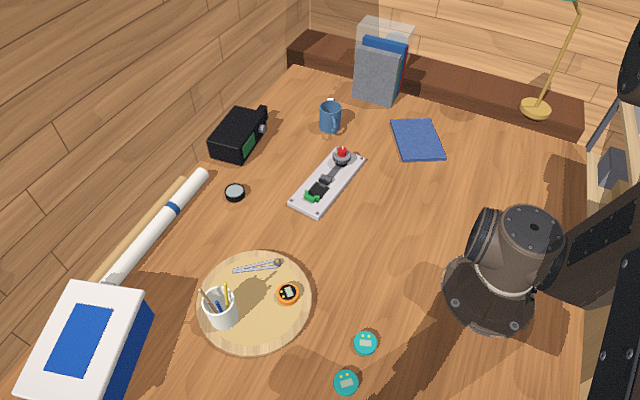

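Run:
```python
from h import *
np.set_printoptions(precision=4,suppress=True)
print(pix2w('scene',[(367,176),(388,184),(409,180),(381,193),(275,228),(322,218),(296,235),(386,247),(246,297)],[.044,.024,.024,.03,.08,.04,.02,0.024,0]))
```

```text
[[ 0.4617  0.2252  0.044 ]
 [ 0.5322  0.2702  0.024 ]
 [ 0.5658  0.3562  0.024 ]
 [ 0.5617  0.1959  0.03  ]
 [ 0.529  -0.2515  0.08  ]
 [ 0.5445 -0.0767  0.04  ]
 [ 0.5386 -0.1809  0.02  ]
 [ 0.7647 -0.0075  0.024 ]
 [ 0.637  -0.4307  0.    ]]
```

The side view shows the watch at (288,293), holder foot ≈ (222,322), divider (258,266), knob (341,153) and vee (315,195).

```bash
cat >> h.py <<'E'
np.set_printoptions(precision=4,suppress=True)
def blob(im,box,lo,hi):
    x0,y0,x1,y1=box; m=cv2.inRange(cv2.cvtColor(im,cv2.COLOR_RGB2HSV)[y0:y1,x0:x1],lo,hi)
    n,l,st,c=cv2.connectedComponentsWithStats(m); k=1+np.argmax(st[1:,4]); return c[k]+[x0,y0],st[k]+[x0,y0,0,0,0]
E
python3 - <<'E'
from h import *
im={n:cv2.imread(f'pics/{f}0.png')[:,:,::-1].copy() for n,f in(('scene','sc'),('side','sd'))}
for n,b,lo,hi,z in(('scene',(350,160,385,190),(5,150,100),(18,255,255),.04),('side',(270,275,305,312),(5,150,100),(18,255,255),.04),
 ('scene',(262,218,290,250),(0,160,80),(5,255,255),.07),('side',(325,140,358,170),(0,160,80),(5,255,255),.07),
 ('scene',(310,205,335,232),(45,100,40),(75,255,255),.035),('side',(298,180,330,210),(45,100,40),(75,255,255),.035)):
    c,st=blob(im[n],b,lo,hi); print(n,c,st,pix2w(n,[c],z))
print(pix2w('side',[(254,302),(222,322),(258,266),(345,147.5),(366,156),(318,217),(289,205),(235,195),(330,130)],[.024,.024,.03,.02,.02,.02,.02,.0,0]))
for n in im: cv2.imwrite(f'pics/{n}_c.png',cv2.resize(im[n][140:220,280:372] if n=='side' else im[n][200:265,240:350],None,fx=6,fy=6,interpolation=cv2.INTER_CUBIC))
E
```

```text
scene [366.974  177.8182] [361 173  13   9  77] [[0.4666 0.2204 0.04  ]]
side [287.7051 295.212 ] [277 282  22  24 217] [[0.447  0.2425 0.04  ]]
scene [273.7288 228.2034] [270 224   8   9  59] [[ 0.517  -0.2484  0.07  ]]
side [341.6129 151.9516] [338 147   9  10  62] [[ 0.5148 -0.2445  0.07  ]]
scene [321.9273 218.3091] [317 215  11  10  55] [[ 0.5409 -0.0737  0.035 ]]
side [311.2477 197.0367] [304 190  16  13 109] [[ 0.5324 -0.0647  0.035 ]]
[[ 0.5159  0.2869  0.024 ]
 [ 0.5569  0.3637  0.024 ]
 [ 0.5557  0.199   0.03  ]
 [ 0.5314 -0.3209  0.02  ]
 [ 0.4542 -0.3132  0.02  ]
 [ 0.4885 -0.0175  0.02  ]
 [ 0.5827 -0.0208  0.02  ]
 [ 0.7568  0.0015  0.    ]
 [ 0.6218 -0.4039  0.    ]]
```

View pics/side_c.png

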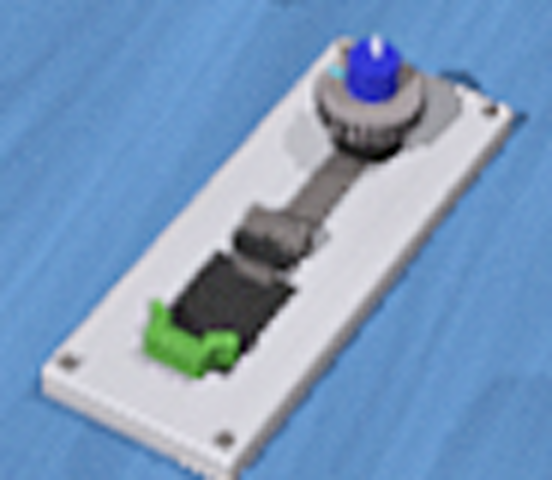

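The crop shows the plate, jaw, dark slot and green vee at the lower left, and the knob at the upper right. Next I go above the watch for a close look.

```bash
python3 -m pendant '[[30,26,5,0,0,0],[75,64,10,0,0,0.05],[125,107,20,0,0,0.1],[175,150,30,0,0,0.18],[225,193,40,0,0,0.24],[275,235,45,0,0,0.3],[320,274,45,0,0,0.34],[350,300,45,0,0,0.34],[363,311,45,0,0,0.34],[363,311,45,0,0,0.34],[363,311,45,0,0,0.34]]' 87
python3 - <<'E'
from h import *
s,im=snap('wrist','w1.png')
print(blob(im,(0,0,640,400),(5,150,100),(18,255,255)),s['tcp_pos'],s['eef_rot'])
E
```

```text
time_s: 1.52
tcp_pos: [0.4595, 0.2307, 0.2005]
eef_rot: [-180.0, 0.0, -38.0]
contact_force: [0.3, 0.5, -0.5]
gripper_width: 0.0873
gripper_force: 0.0
(array([494.9136, 120.367 ]), array([  267,     0,   373,   276, 69177])) [0.4595 0.2307 0.2005] [-179.9958    0.0058  -37.9539]
```

View pics/w1.png

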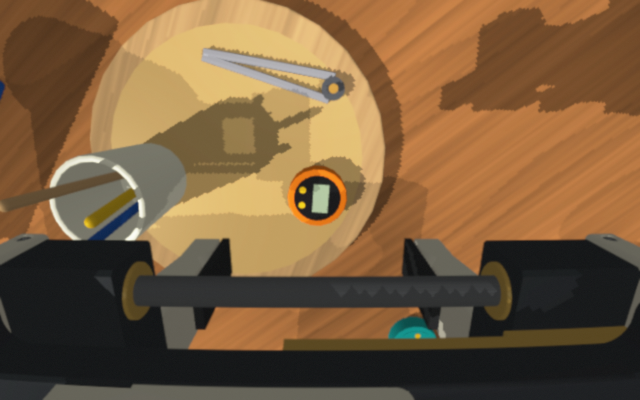

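The watch is at (318,195) with the pen holder to its left and the divider above it; both finger sides are free.

Run:
```python
from h import *
im=cv2.imread('pics/w1.png')[:,:,::-1].copy()
hs=cv2.cvtColor(im,cv2.COLOR_RGB2HSV); print(hs[195,292],hs[195,345],hs[195,280])
for smin in(200,):
    m=cv2.inRange(hs[150:240,270:370],(5,smin,150),(18,255,255)); n,l,st,c=cv2.connectedComponentsWithStats(m);k=1+np.argmax(st[1:,4])
    cn=cv2.findContours((l==k).astype('uint8'),cv2.RETR_EXTERNAL,cv2.CHAIN_APPROX_NONE)[0][0].reshape(-1,2)+[270,150]
    e=cv2.fitEllipse(cn.astype('float32')); print(e, st[k])
    W=pix2w('wrist',cn,.036)
    print(W.min(0),W.max(0))
    w=cv2.fitEllipse((W[:,:2]*1e4).astype('float32'));print(w)
s=r.get_state(); T=R.from_euler('xyz',s['eef_rot'],degrees=True).as_matrix()
print(T.T@(np.r_[np.array(w[0])/1e4,.046]-s['tcp_pos'])*1e3)
```

```text
[ 16 227 249] [ 14 230 205] [ 20 124 226]
((316.8893127441406, 196.27748107910156), (55.690914154052734, 57.75368881225586), 93.77259826660156) [ 18  19  59  56 987]
[0.4229 0.2112 0.036 ] [0.4781 0.2653 0.036 ]
((4498.7998046875, 2382.64990234375), (530.0606079101562, 533.3192749023438), 80.42959594726562)
[-12.0014   0.0478 154.5065]
```

```bash
python3 -m pendant '[[-4,0,30,0,0,0],[-12,0,75,0,0,0],[-12,0,115,0,0,0],[-12,0,140,0,0,0],[-12,0,150,0,0,0],[-12,0,154,0,0,0],[-12,0,154,0,0,0]]' 87; python3 -m pendant '[[0,0,0,0,0,0],[0,0,0,0,0,0],[0,0,0,0,0,0],[0,0,0,0,0,0],[0,0,0,0,0,0],[0,0,0,0,0,0]]' 45 20;  python3 -m pendant '[[0,0,-5,0,0,0],[0,0,-25,0,0,0],[0,0,-65,0,0,0],[0,0,-115,0,0,0],[0,0,-150,0,0,0],[0,0,-154,0,0,0],[0,0,-154,0,0,0]]'
```

```text
time_s: 2.45
tcp_pos: [0.4506, 0.2381, 0.0472]
eef_rot: [-179.9, -0.0, -37.9]
contact_force: [-0.1, -0.8, 0.7]
gripper_width: 0.0868
gripper_force: 0.0
time_s: 3.2
tcp_pos: [0.4503, 0.2374, 0.0467]
eef_rot: [-180.0, -0.0, -38.0]
contact_force: [-0.0, -0.3, 3.2]
gripper_width: 0.0537
gripper_force: 20.0
time_s: 4.08
tcp_pos: [0.4499, 0.2372, 0.2003]
eef_rot: [-180.0, 0.0, -38.0]
contact_force: [-0.1, -0.4, -0.5]
gripper_width: 0.0532
gripper_force: 20.0
```

```bash
python3 -m pendant '[[15,12,0,0,0,0.05],[45,35,0,0,0,0.17],[80,62,0,0,0,0.31],[115,89,0,0,0,0.45],[150,116,0,0,0,0.59],[185,143,0,0,0,0.73],[220,170,0,0,0,0.87],[245,189,0,0,0,0.97],[260,201,0,0,0,1.02],[263,203,0,0,0,1.03],[263,203,0,0,0,1.03],[263,203,0,0,0,1.03]]'
python3 - <<'E'
from h import *
s,im=snap('wrist','w2.png')
print(s['tcp_pos'],s['eef_rot'],s['joints'],s['moment'])
E
```

```text
time_s: 5.58
tcp_pos: [0.5324, -0.084, 0.2003]
eef_rot: [180.0, -0.0, -96.9]
contact_force: [-0.2, -0.2, 0.2]
gripper_width: 0.0533
gripper_force: 20.0
[ 0.5324 -0.084   0.2003] [179.9693  -0.0038 -96.9416] [ 11.8748   9.8264 -20.2357  -0.0073 -59.9682 -18.8128] [ 0.0986 -0.0572  0.0257]
```

View pics/w2.png

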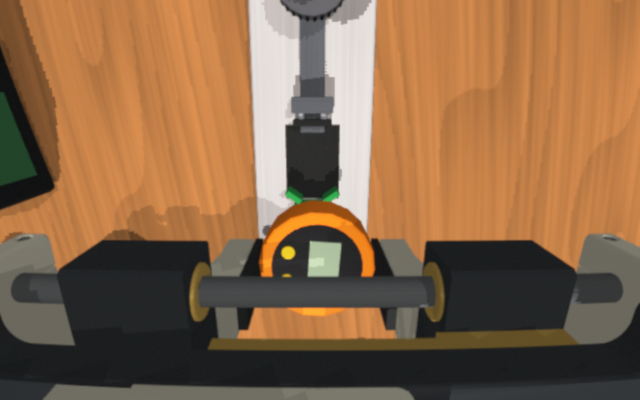

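The clamp lies vertically in view: plate edges ≈ columns 255/371, jaw around (312,110), vee tips at (290,195) and (337,195), mostly hidden by the held watch. I back off to see the vee.

```bash
python3 -m pendant '[[-15,0,0,0,0,0],[-40,0,0,0,0,0],[-60,0,0,0,0,0],[-65,0,0,0,0,0],[-65,0,0,0,0,0],[-65,0,0,0,0,0]]'
python3 - <<'E'
from h import *
s,im=snap('wrist','w3.png')
print(s['tcp_pos'],s['eef_rot'],cam('wrist')[0])
c=cv2.resize(im[20:240,220:400],None,fx=2.7,fy=2.7,interpolation=cv2.INTER_CUBIC); cv2.imwrite('pics/w3c.png',c[:,:,::-1])
E
```

```text
time_s: 6.38
tcp_pos: [0.5405, -0.0202, 0.2006]
eef_rot: [180.0, -0.0, -97.0]
contact_force: [0.2, -1.3, -0.2]
gripper_width: 0.0537
gripper_force: 20.0
[ 0.5405 -0.0202  0.2006] [179.9951  -0.0031 -96.997 ] [[342.8014   0.     316.4992]
 [  0.     342.8014 199.4263]
 [  0.       0.       1.    ]]
```

View pics/w3c.png

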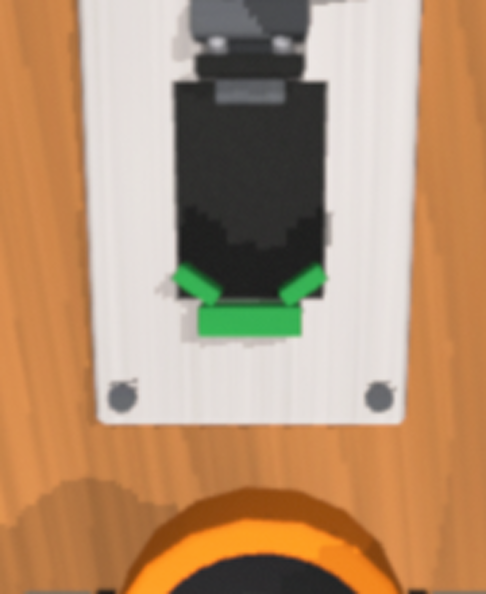

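The crop shows the jaw pad's face at crop row 80 (cols 195–305), the black mat, the vee arms (175–222 / 280–325, rows 262–305), its back bar at rows 305–335, and the plate's end edge at row 423.

Run:
```python
from h import *
s=r.get_state()
f=lambda c,z:pix2w('wrist',np.array(c)/2.7+[219.8,19.8],z,s)
L=f([(82,50),(96,400)],.02);Rr=f([(419,50),(404,400)],.02);E=f([(100,423),(402,423)],.02);sc=f([(122,397),(379,397)],.02)
print('edges',L,Rr,E,sc,sep='\n')
a=(L[1]-L[0])+(Rr[1]-Rr[0]); yaw=np.arctan2(-a[0],a[1]); yaw2=np.arctan2((sc[0]-sc[1])[1],(sc[0]-sc[1])[0])
print(np.degrees([yaw,yaw2]))
print('widths',np.linalg.norm(np.cross((Rr[0]-L[0]),a/np.linalg.norm(a))))
yw=yaw; H=np.array([[np.cos(yw),-np.sin(yw)],[np.sin(yw),np.cos(yw)]])
mid=(L.mean(0)+Rr.mean(0))/2; cx=(H.T@mid[:2])[0]; ey=(H.T@E.mean(0)[:2])[1]
org=H@[cx,ey-.145]; print('holder org',org)
P=dict(jawL=(195,80,.037),jawR=(305,80,.037),tipL=(175,262,.04),tipR=(325,262,.04),inL=(222,296,.04),inR=(280,296,.04),bar=(250,306,.04),barb=(250,335,.04),outL=(182,270,.04))
for k,(u,v,z) in P.items(): w=f([(u,v)],z)[0]; print(k,w,H.T@(w[:2]-org))
print('tcp',H.T@(s['tcp_pos'][:2]-org))
```

```text
edges
[[ 0.5807 -0.1528  0.02  ]
 [ 0.5952 -0.0397  0.02  ]]
[[ 0.4736 -0.1396  0.02  ]
 [ 0.488  -0.0264  0.02  ]]
[[ 0.5952 -0.0313  0.02  ]
 [ 0.4894 -0.0183  0.02  ]]
[[ 0.5859 -0.0396  0.02  ]
 [ 0.4967 -0.0286  0.02  ]]
[-7.2584 -7.0338]
widths 0.10790870836003276
holder org [ 0.5243 -0.1687]
jawL [ 0.5452 -0.1367  0.037 ] [0.0167 0.0344]
jawR [ 0.512  -0.1326  0.037 ] [-0.0168  0.0342]
tipL [ 0.5589 -0.0837  0.04  ] [0.0235 0.0887]
tipR [ 0.5119 -0.0779  0.04  ] [-0.0238  0.0885]
inL [ 0.5456 -0.0713  0.04  ] [0.0088 0.0993]
inR [ 0.5272 -0.069   0.04  ] [-0.0097  0.0992]
bar [ 0.5371 -0.0671  0.04  ] [-0.0002  0.1024]
barb [ 0.5383 -0.0579  0.04  ] [-0.0002  0.1117]
outL [ 0.557  -0.0809  0.04  ] [0.0214 0.0912]
tcp [-0.0027  0.1493]
```

```bash
python3 -m pendant '[[20,-1,0,0,0,0],[55,-2.5,10,0,0,0],[78,-2.5,30,0,0,0],[84,-2.5,65,0,0,0],[84,-2.5,105,0,0,0],[84,-2.5,130,0,0,0],[84,-2.5,142,0,0,0],[84,-2.5,147,0,0,0],[84,-2.5,152,0,0,0],[84,-2.5,152,0,0,0],[84,-2.5,152,0,0,0]]' && python3 -m pendant '[[0,0,2,0,0,0],[0,0,4,0,0,0],[0,0,5,0,0,0],[0,0,5,0,0,0],[0,0,5,0,0,0]]'
```

```text
time_s: 7.8
tcp_pos: [0.5333, -0.1035, 0.0492]
eef_rot: [-179.9, 0.0, -97.0]
contact_force: [-0.3, 0.5, -0.5]
gripper_width: 0.0532
gripper_force: 20.0
time_s: 8.43
tcp_pos: [0.5329, -0.1036, 0.0436]
eef_rot: [180.0, -0.0, -97.0]
contact_force: [-0.6, -0.1, -0.2]
gripper_width: 0.0534
gripper_force: 20.0
```

Release, then rise and back off to look.

```bash
python3 -m pendant '[[0,0,0.4,0,0,0],[0,0,0.4,0,0,0],[0,0,0.4,0,0,0],[0,0,0.4,0,0,0],[0,0,0.4,0,0,0],[0,0,0.4,0,0,0]]' 80 && python3 -m pendant '[[0,0,-5,0,0,0],[0,0,-20,0,0,0],[0,0,-55,0,0,0],[-10,0,-100,0,0,0],[-25,0,-140,0,0,0],[-38,0,-157,0,0,0],[-40,0,-157,0,0,0],[-40,0,-157,0,0,0],[-40,0,-157,0,0,0]]' 87
python3 - <<'E'
from h import *
s,im=snap('wrist','w4.png')
print(s['tcp_pos'],s['eef_rot'])
c=cv2.resize(im[0:240,200:420],None,fx=2.5,fy=2.5,interpolation=cv2.INTER_CUBIC); cv2.imwrite('pics/w4c.png',c[:,:,::-1])
E
```

```text
time_s: 9.18
tcp_pos: [0.5328, -0.1036, 0.0432]
eef_rot: [-180.0, -0.0, -97.0]
contact_force: [-0.0, 0.3, -0.7]
gripper_width: 0.08
gripper_force: 0.0
time_s: 10.3
tcp_pos: [0.5371, -0.0643, 0.1993]
eef_rot: [179.9, -0.0, -97.0]
contact_force: [-0.1, -0.3, 0.7]
gripper_width: 0.087
gripper_force: 0.0
[ 0.5371 -0.0643  0.1993] [179.9013  -0.0297 -97.0108]
```

View pics/w4c.png

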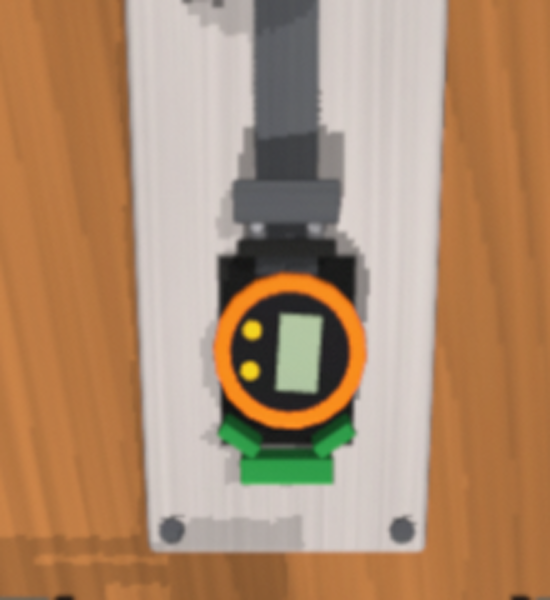

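The watch lies flat between jaw and vee (crop centre (290,352)), with a small gap on the jaw side. Next I look at the knob.

```bash
python3 -m pendant '[[20,0,0,0,0,0],[60,0,0,0,0,0],[110,0,0,0,0,0],[155,0,0,0,0,0],[180,0,0,0,0,0],[185,0,0,0,0,0],[185,0,0,0,0,0],[185,0,0,0,0,0]]'
python3 - <<'E'
from h import *
s,im=snap('wrist','w5.png')
print(s['tcp_pos'],s['eef_rot'],s['joints'])
c=cv2.resize(im[90:290,220:420],None,fx=3,fy=3,interpolation=cv2.INTER_CUBIC); cv2.imwrite('pics/w5c.png',c[:,:,::-1])
c,st=blob(im,(220,90,420,290),(0,160,80),(5,255,255)); print(c,st,pix2w('wrist',[c],.078,s))
E
```

```text
time_s: 11.35
tcp_pos: [0.5152, -0.247, 0.2001]
eef_rot: [180.0, 0.0, -97.0]
contact_force: [-0.1, 0.6, -0.7]
gripper_width: 0.0868
gripper_force: 0.0
[ 0.5152 -0.247   0.2001] [179.9903   0.0043 -96.9595] [ -6.0073  12.834  -16.3742  -0.0051 -60.8015  -0.9497]
[315.5658 195.4598] [299 176  33  38 896] [[ 0.5146 -0.2488  0.078 ]]
```

View pics/w5c.png

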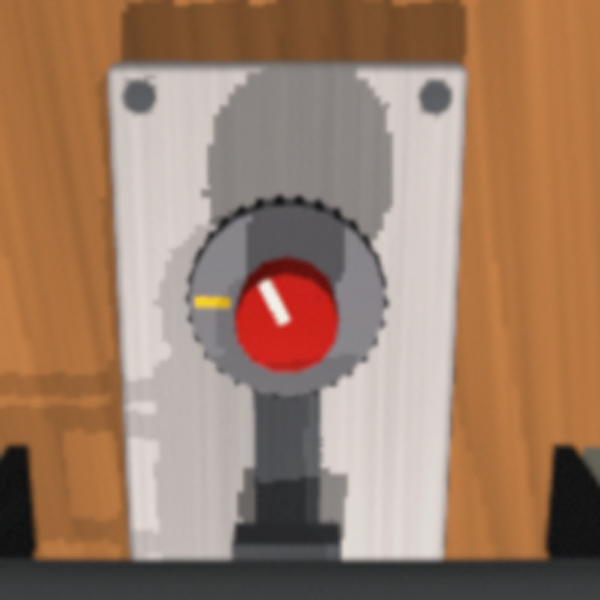

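The ring spans crop cols 187–386 and rows 197–395, the red top is centred near (286,322), and the yellow mark points left (holder +x).

Run:
```python
from h import *
s=r.get_state()
W=pix2w('wrist',np.array([(286.5,296),(286,322)])/3+[219.8,89.8],[.058,.08],s);print(W)
t=W[0]*.6+W[1]*.4; T=R.from_euler('xyz',s['eef_rot'],degrees=True).as_matrix()
print(T.T@(np.r_[t[:2],.057]-s['tcp_pos'])*1e3)
```

```text
[[ 0.5149 -0.2491  0.058 ]
 [ 0.5152 -0.2478  0.08  ]]
[  1.7663   0.1073 143.1768]
```

```bash
python3 -m pendant '[[2,0,25,0,0,0],[2,0,65,0,0,0],[2,0,105,0,0,0],[2,0,130,0,0,0],[2,0,140,0,0,0],[2,0,143,0,0,0],[2,0,143,0,0,0],[2,0,143,0,0,0]]' 87 && python3 -m pendant '[[0,0,0,0,0,0],[0,0,0,0,0,0],[0,0,0,0,0,0],[0,0,0,0,0,0],[0,0,0,0,0,0]]' 50 50 && python3 -c "
from h import *
s=r.get_state();print(s['moment'],s['joint_torque'][5],s['eef_rot'])"
```

```text
time_s: 12.4
tcp_pos: [0.5156, -0.2496, 0.0582]
eef_rot: [-179.9, -0.0, -97.0]
contact_force: [-0.2, 0.1, -0.6]
gripper_width: 0.0867
gripper_force: 0.0
time_s: 13.02
tcp_pos: [0.516, -0.2497, 0.0574]
eef_rot: [-179.9, -0.0, -97.0]
contact_force: [3.9, -1.4, -1.8]
gripper_width: 0.0549
gripper_force: 50.0
[-0.3783 -1.414  -0.0969] 0.06819723173975945 [-179.8964   -0.0117  -96.9774]
```

```bash
cat > m.py <<'E'
from plant import r
import numpy as np
s=r.get_state();print('Mz',round(s['moment'][2],3),'F',np.round(s['contact_force'],1),'tq6',round(s['joint_torque'][5],3),'yaw',round(s['eef_rot'][2],2))
E
python3 -m pendant '[[0,0,0,0,0,0.03],[0,0,0,0,0,0.06],[0,0,0,0,0,0.09],[0,0,0,0,0,0.12]]'|grep force; python3 m.py; python3 -m pendant '[[0,0,0,0,0,0.03],[0,0,0,0,0,0.06],[0,0,0,0,0,0.09],[0,0,0,0,0,0.12]]'|grep force; python3 m.py
```

```text
contact_force: [4.8, -0.7, -2.8]
gripper_force: 50.0
Mz 0.326 F [ 4.8 -0.7 -2.8] tq6 0.077 yaw -103.94
contact_force: [5.2, -1.0, -1.7]
gripper_force: 50.0
Mz 0.351 F [ 5.2 -1.  -1.7] tq6 0.075 yaw -110.82
```

```bash
for i in 1; do python3 -m pendant '[[0,0,0,0,0,0.02],[0,0,0,0,0,0.04],[0,0,0,0,0,0.06]]'>/dev/null; python3 m.py; python3 -m pendant '[[0,0,0,0,0,0.02],[0,0,0,0,0,0.04]]'>/dev/null; python3 m.py;python3 -m pendant '[[0,0,0,0,0,0.02],[0,0,0,0,0,0.04]]'>/dev/null; python3 m.py; done
```

```text
Mz 0.336 F [ 4.9 -1.2 -2.5] tq6 -0.055 yaw -114.24
Mz 0.272 F [ 5.1 -1.  -1.6] tq6 -0.061 yaw -116.54
Mz 0.304 F [ 5.1 -0.1 -2.8] tq6 -0.062 yaw -118.83
```

```bash
python3 -m pendant '[[0,0,0,0,0,0.015],[0,0,0,0,0,0.03]]'>/dev/null; python3 m.py; python3 -m pendant '[[0,0,0,0,0,0.015],[0,0,0,0,0,0.03]]'>/dev/null; python3 m.py
```

```text
Mz 0.299 F [ 5.2 -0.2 -0.9] tq6 -0.128 yaw -120.54
Mz 0.341 F [ 4.1 -0.9 -2.3] tq6 -0.124 yaw -122.25
```

```bash
python3 -m pendant '[[0,0,0,0,0,0.015],[0,0,0,0,0,0.03]]'>/dev/null; python3 m.py
```

```text
Mz 0.292 F [ 5.  -0.3 -1.9] tq6 -0.124 yaw -123.97
```

```bash
python3 -m pendant '[[0,0,0,0,0,0.015],[0,0,0,0,0,0.03]]'>/dev/null; python3 m.py
```

```text
Mz 0.364 F [ 4.6 -0.3 -1.7] tq6 -0.128 yaw -125.69
```

```bash
python3 -m pendant '[[0,0,0,0,0,0.015],[0,0,0,0,0,0.03]]'>/dev/null; python3 m.py
```

```text
Mz 0.333 F [ 4.1 -0.5 -1.3] tq6 -0.128 yaw -127.41
```

```bash
python3 -m pendant '[[0,0,0,0,0,0.015],[0,0,0,0,0,0.03]]'>/dev/null; python3 m.py
```

```text
Mz 0.274 F [ 5.4  0.6 -0.9] tq6 -0.128 yaw -129.13
```

```bash
python3 -m pendant '[[0,0,0,0,0,0.015],[0,0,0,0,0,0.03]]'>/dev/null; python3 m.py
```

```text
Mz 0.298 F [ 4.7  0.6 -1.3] tq6 -0.128 yaw -130.85
```

```bash
python3 -m pendant '[[0,0,0,0,0,0.015],[0,0,0,0,0,0.03]]'>/dev/null; python3 m.py
```

```text
Mz 0.274 F [ 4.9  1.6 -1.5] tq6 -0.129 yaw -132.57
```

```bash
python3 -m pendant '[[0,0,0,0,0,0.015],[0,0,0,0,0,0.03]]'>/dev/null; python3 m.py
```

```text
Mz 0.372 F [ 4.4  1.7 -0.8] tq6 -0.163 yaw -134.28
```

```bash
python3 -m pendant '[[0,0,0,0,0,0.015],[0,0,0,0,0,0.03]]'>/dev/null; python3 m.py
```

```text
Mz 0.406 F [ 5.1  1.9 -0.3] tq6 -0.234 yaw -136.0
```

```bash
python3 -m pendant '[[0,0,0,0,0,0.015],[0,0,0,0,0,0.03]]'>/dev/null; python3 m.py
```

```text
Mz 0.472 F [ 5.7  2.  -1. ] tq6 -0.31 yaw -137.7
```

```bash
python3 -m pendant '[[0,0,0,0,0,0],[0,0,0,0,0,0]]'; python3 m.py; python3 -m pendant '[[0,0,0,0,0,0],[0,0,0,0,0,0],[0,0,0,0,0,0],[0,0,0,0,0,0],[0,0,0,0,0,0]]' 87 && python3 -m pendant '[[0,0,-10,0,0,0],[0,0,-40,0,0,0],[0,0,-90,0,0,0],[-20,0,-130,0,0,0],[-40,0,-150,0,0,0],[-60,0,-160,0,0,0],[-60,0,-160,0,0,0],[-60,0,-160,0,0,0]]'
python3 - <<'E'
from h import *
s,im=snap('wrist','w6.png')
E
```

```text
time_s: 17.9
tcp_pos: [0.5153, -0.2493, 0.0573]
eef_rot: [-180.0, 0.0, -137.7]
contact_force: [5.4, 0.8, 0.3]
gripper_width: 0.0554
gripper_force: 50.0
Mz 0.302 F [5.4 0.8 0.3] tq6 -0.302 yaw -137.7
time_s: 18.52
tcp_pos: [0.5148, -0.2496, 0.0571]
eef_rot: [180.0, -0.0, -137.7]
contact_force: [0.8, -1.1, -0.1]
gripper_width: 0.0868
gripper_force: 0.0
time_s: 19.52
tcp_pos: [0.5586, -0.2089, 0.216]
eef_rot: [179.9, -0.1, -137.7]
contact_force: [-0.3, 0.2, -0.1]
gripper_width: 0.0872
gripper_force: 0.0
```

View pics/w6.png

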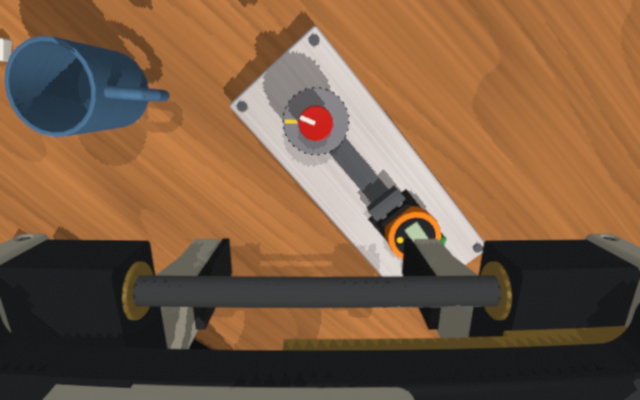

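The picture shows the jaw against the watch at (413,232), and the ring's yellow mark has turned with the gripper. The red pointer at (308,121) points the same way in the world as before, so I hand in.

```bash
python3 -c "
from plant import r; print(r.close_job())"
```

```text
the job is handed in; nothing more can be done
None
```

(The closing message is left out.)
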